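# Uncover the kadai and slide it to the serving ring

### The arm

A 6-joint arm with a two-finger parallel gripper is mounted at the origin on the work surface. World frame = base frame: x ahead of the robot, y to its left, z up, the work surface at z = 0. Lengths are in m, angles in rad, forces in N, time in s.
With the tool pointing down it reaches from about 0.35 to 0.8 m from the base axis. Payload 7.3 kg.
Tool frame: the origin (TCP) lies at the very end of the fingers, on their centre line; the grasp point (between the pads) lies 19 mm behind it; z points along the fingers, y is the line along which they close (so a half turn about z gives the same grasp; the last joint's range is limited). The gripper opens to 85 mm and grips with 20 to 120 N. Pads are 22 mm wide; open, the fingers measure 114 mm over their backs; the gripper's body (76 mm by 85 mm) begins 54 mm behind the grasp point. The pads swing forward as they close: fully open they stand 13 mm farther back than shut.
Start: joints at [-1.475, 0.342, 1.524, -0, 1.275, -0.146], TCP at [0.126, -0.51, 0.231] pointing down, gripper open.
Joint ranges: [-2.53, 2.53], [-0.77, 2.02], [0.04, 2.7], [-1, 4.14], [0.28, 2.66], [-3.11, 3.11]. Speed limits (rad/s): [2.57, 2.57, 3.14, 3.14, 3.14, 3.14].

### API

Orientations are given as a unit quaternion [x, y, z, w].
In Python, from plant import arm gives the robot as it stands. The module is installed in compiled form; this text tells all that it offers.
- The arm moves only by the shell command python3 -m jog 'ROWS' [FORCE]. ROWS is text: rows parted by semicolons, each of 7 numbers parted by spaces: the opening, from 0 (shut) to 1 (fully open), then the shift along the world's x, y, z in mm, then the turn, a rotation vector about the world's x, y, z in degrees. A call has 1 to 12 rows; each row is the pose to reach, as a shift and turn from the pose commanded when the call began; what a row does not reach only later rows make up. A row lasts 1/8 s, in which the tool goes at most 62.5 mm and 10.7 degrees, less where a joint would pass 70% of its speed; a pose out of reach is approached as far as the arm can. A call with a gripper value outside its range is refused whole. The fingers move at their own pace and stop on an object; FORCE is the grip in N (left out, the last holds). Time passes only in rows, so rows that repeat a pose let the fingers close. It gives the time, the measured TCP pose, the force, the opening and the grip force at its end, in the units of the state.
- arm.read_state(): the state, without advancing time (a new reading comes with each control period).
- arm.read_camera(name): name is "side" or "top" or "wrist"; returns the picture (384x512x3 uint8, red, green, blue); there is no depth.
- arm.get_calibration(name): a dict with "vertical_fov" (degrees; the focal length in pixels is half the picture's height over the tangent of half this angle, whatever the lens; pixels are square), "cx", "cy" (the principal point, pixels), "R" (3x3) and "t" (3): a world point X has camera coordinates R X + t; the wrist camera has in their place "tool_from_camera" (4x4, takes a point from camera to tool coordinates, whose origin is the TCP and whose axes are the flange's). Camera axes: x right, y down, z forward; pixel columns grow to the right and rows downward; lengths in m; the calibration is good to about 2 mm. A picture is of the moment at which its call begins: read the wrist's pose just before it. get_calibration takes no time and is no camera call.
- arm.sign_off(): hands the job in; it is judged then, once.
Trained networks look in the newest picture that a camera, given by its name, has taken for a name from the list of things; names that differ only in an ending like _2 or _b are one class to them, and where a whole thing is asked for, a point or a joint stands for the part that bears it (a point fixed in the world has none). Each returns a list of dicts, best first, with "confidence" (0 to 1); they miss things now and then, are a little off and sometimes report something else, mostly with a low value. They report only what shows in the picture. A call takes as long as a camera call.
- arm.trace(camera, label): "region" (384x512 bool, what is visible of it) and "bbox" ([left, top, right, bottom] in pixels, round what is visible of it).
The state is a dict: "clock": time; "q": joint angles; "qvel": joint speeds; "effort": joint torques, N m; "eef_pos": TCP position; "tool_rot": TCP orientation; "wrist_force": force on the tool from outside, world axes, zero at the start; "wrist_torque": the same for the moment, N m; "grip_width": finger opening in m; "grasp_force": force on a finger pad.
Only numpy, scipy, OpenCV 4.12 (cv2) and the standard library are available. Lean on these libraries where they do the work, as an engineer would, in place of code of your own. Each camera call takes 0.05 s, during which the arm holds its last target. There are 200 camera calls.

### The job

Dinner is ready: lift the red lid off the steel kadai and lay it flat, knob up, well inside the empty steel thali, without dropping it. Then slide the kadai along the black warmer, without lifting or tipping it, from the orange ring to the middle of the white ring, and let go. Leave the thali and everything else on the table where they are.

Things in the scene. Friction and masses are not known exactly. Their poses are not given: they have to be found in the camera images.
- lid: loose hard red silicone lid, 0.16 kg, with a black mushroom knob, resting loosely on the kadai. Origin at the centre of its underside, z up through the knob. From the origin up: locating plug 116 mm in diameter, 8 mm high; disc 152 mm in diameter from 8 to 13 mm (it lies on the kadai's rim); stem 18 mm in diameter to 29 mm; knob head 30 mm in diameter from 29 to 51 mm.
- knob (a point): middle of the lid's knob head (30 mm in diameter, 22 mm high), 40 mm above the lid's origin
- kadai: loose round steel serving bowl, 0.45 kg: flat foot 80 mm in diameter, walls curving out to a rim 140 mm in diameter at 62 mm height, wall 4 mm, inner floor 5 mm up, empty. Two loop handles at rim height towards its +y and -y. Origin at the centre of its underside, z up. At the start it stands on the orange ring.
- handle_a (a point): middle of the grip bar of the kadai's +y handle: straight round bar 10 mm in diameter, 68 mm long, running along the kadai's x, 108 mm out from the kadai's axis and 58 mm above its underside, with a 33 mm gap between bar and rim
- handle_b (a point): the same on the kadai's -y handle
- warmer: fixed flat black glass food warmer with a steel edge, 200 x 420 x 22 mm (x, y, z), long side across the table. Origin at the centre of its underside; its flat top is 22 mm higher.
- hot_ring: flat orange ring mark, 116 mm in outer diameter, on the warmer's top, 90 mm along the warmer's y from its middle, at one end or the other; the kadai starts on it. Origin at its centre, at the height of the warmer's top.
- serve_ring: flat white ring mark of the same size at the warmer's other end, 180 mm from the orange one. Origin at its centre, at the height of the warmer's top.
- thali: loose empty round steel plate, 228 mm in outer diameter, rim 18 mm high and 4 mm thick, flat inner floor about 204 mm in diameter, 4 mm above its origin. Origin at the centre of its underside.
- tumbler_a: glass tumbler, 68 mm in diameter, 105 mm high, to be left alone; origin at the centre of its underside
- tumbler_b: another such glass tumbler, to be left alone; origin at the centre of its underside
- katori: small steel bowl, 90 mm in diameter, 40 mm high, to be left alone; origin at the centre of its underside
- pickle_jar: amber jar with a yellow cap, 60 mm in diameter, 95 mm high, to be left alone; origin at the centre of its underside
- spoon: steel spoon lying flat, to be left alone; origin under its middle

How it is judged:
On the way, in this order (a step that is already met when the one before it is completed fails the run):
1. the lid is held clear above the kadai, upright, with the kadai still on the orange ring (z of lid in the frame of kadai above 0.085 m and angle between lid's own z axis and vertical below 0.4 rad and horizontal distance between kadai and hot_ring below 0.03 m), for 0.1 s.
2. the lid lies flat, knob up, in the thali, released (horizontal distance between lid and thali below 0.04 m and z of lid in the frame of thali below 0.014 m and angle between lid's own z axis and vertical below 0.1 rad and contact force between the fingers and lid below 0.1 N and linear speed of lid below 0.03 m/s), for 0.2 s.
3. the kadai stands in the middle of the white ring (horizontal distance between kadai and serve_ring below 0.02 m and z of kadai in the frame of warmer below 0.027 m and angle between kadai's own z axis and vertical below 0.06 rad), for 0.2 s.
At the end, for the whole second after the job is handed in: The lid lies flat in the thali, knob up (centre within 40 mm of the thali's centre, tilt below 0.1 rad, underside on its floor); the kadai stands flat on the warmer with its axis within 20 mm of the white ring's centre; both at rest and released (all of step 3 and horizontal distance between lid and thali below 0.04 m and z of lid in the frame of thali below 0.014 m and angle between lid's own z axis and vertical below 0.1 rad and linear speed of each of lid, kadai below 0.02 m/s); the robot touches nothing.
It fails at once if the kadai is lifted more than 20 mm off the warmer, or slides off it (z of kadai in the frame of warmer above 0.042 m or height (world z) of kadai below 0.012 m).
It fails at once if the kadai is tipped more than 0.3 rad (angle between kadai's own z axis and vertical above 0.3 rad).
It fails at once if the lid is dropped: it falls unheld faster than 0.6 m/s (from about 20 mm) (contact force between the fingers and lid below 0.05 N and linear speed of lid above 0.6 m/s).
It fails at once if the thali is shifted more than 50 mm (distance of thali from where it was at the start of the episode above 0.05 m).
It fails at once if a tumbler, the katori, the jar or the spoon is shifted more than 30 mm or knocked over (distance of any of tumbler_a, tumbler_b, katori, pickle_jar, spoon from where it was at the start of the episode above 0.03 m or angle between any of tumbler_a, tumbler_b, katori, pickle_jar's own z axis and vertical above 0.5 rad).
It also fails if it takes over 64 s, if anything falls off the work surface, if the arm or the gripper's body presses on something with over 40 N, if the wrist force passes 120 N, or if a joint passes its speed limit or range.

## Working session

There is one attempt and no reset: what is moved stays moved. The work goes in short steps, Python scripts to look and compute and a shell command to move; the robot and the scene stay as the last step left them, time stands still between calls to the robot, and variables do not carry over. Pictures are saved under pics/ and viewed, at most 10 in all, crops included, and the job is handed in when it is done.

```bash
mkdir -p pics; cat > h.py <<'E'
import numpy as np,cv2
from plant import arm
def cal(n):
    c=arm.get_calibration(n); f=192/np.tan(np.radians(c["vertical_fov"])/2); return c,f
def ray(n,uv,z):
    c,f=cal(n); R=np.array(c["R"]);t=np.array(c["t"])
    d=R.T@np.array([(uv[0]-c["cx"])/f,(uv[1]-c["cy"])/f,1]); o=-R.T@t
    return o+d*(z-o[2])/d[2]
def proj(n,X):
    c,f=cal(n); p=np.array(c["R"])@np.array(X)+np.array(c["t"]); return np.array([c["cx"]+f*p[0]/p[2],c["cy"]+f*p[1]/p[2]])
E
python3 - <<'E'
from h import *
s=arm.read_state();print(s["clock"],s["eef_pos"],s["tool_rot"],s["grip_width"])
for n in("top","side"):
    im=arm.read_camera(n);cv2.imwrite(f"pics/{n}0.png",im[:,:,::-1])
    c,f=cal(n);print(n,f,-np.array(c["R"]).T@np.array(c["t"]))
    for l in("lid","knob","kadai","handle_a","warmer","hot_ring","serve_ring","thali","tumbler_a","katori","pickle_jar","spoon"):
        for r in arm.trace(n,l)[:2]:
            ys,xs=np.nonzero(r["region"]);print(n,l,round(r["confidence"],2),np.round(r["bbox"]),xs.mean().round(1),ys.mean().round(1),len(xs))
E
```

```text
0.0 [ 0.12570198 -0.50930895  0.23064559] [ 9.92699791e-01  1.20609074e-01  1.62023444e-05 -7.59545472e-04] 0.08528832480207252
top 434.37454140700424 [ 0.49944243 -0.06686247  1.23704438]
top lid 0.95 [283. 137. 341. 196.] 310.4 167.4 2547
top knob 0.8 [286. 140. 338. 196.] 309.9 167.3 2502
top kadai 0.6 [263. 143. 355. 191.] 309.6 168.4 395
top handle_a 0.62 [267. 145. 354. 190.] 306.5 164.8 234
top warmer 0.8 [200. 132. 350. 213.] 267.1 176.7 6319
top serve_ring 0.59 [223. 156. 263. 197.] 243.6 174.4 1361
top thali 0.93 [101. 182. 176. 261.] 135.4 222.1 5067
top tumbler_a 0.67 [317. 241. 339. 266.] 331.0 250.7 598
top tumbler_a 0.61 [216. 240. 244. 263.] 227.4 250.6 518
top katori 0.95 [135. 132. 165. 166.] 149.8 148.8 823
top pickle_jar 0.64 [382. 166. 413. 194.] 397.1 176.6 559
top spoon 0.59 [399. 193. 423. 260.] 407.6 218.3 482
side 475.4078190205094 [0.23439276 0.73835588 0.96834812]
side lid 0.73 [223. 158. 274. 193.] 249.0 173.7 1455
side knob 0.67 [218. 156. 276. 191.] 249.0 173.6 1530
side kadai 0.68 [216. 148. 283. 201.] 248.2 185.9 483
side handle_a 0.73 [213. 148. 287. 203.] 250.0 186.8 426
side handle_a 0.44 [236. 187. 270. 207.] 254.1 199.0 169
side warmer 0.81 [177. 171. 297. 286.] 234.1 231.3 5350
side warmer 0.55 [219. 157. 277. 190.] 249.0 173.5 1562
side hot_ring 0.61 [234. 186. 271. 206.] 256.8 198.6 166
side serve_ring 0.71 [207. 217. 248. 248.] 226.4 233.6 1048
side thali 0.74 [166. 304. 276. 382.] 219.2 347.3 7003
side tumbler_a 0.81 [322. 170. 344. 212.] 329.1 189.4 868
side tumbler_a 0.8 [282. 236. 308. 281.] 295.1 258.2 1032
side katori 0.67 [129. 280. 169. 317.] 148.3 297.7 1010
side pickle_jar 0.83 [276. 120. 297. 157.] 286.1 138.3 577
side pickle_jar 0.26 [220. 156. 276. 192.] 248.9 173.5 1492
side spoon 0.71 [203. 216. 249. 250.] 226.1 233.7 1117
side spoon 0.64 [304. 136. 354. 164.] 328.5 152.4 285
```

```bash
python3 - <<'E'
import cv2
a=cv2.imread("pics/top0.png");b=cv2.imread("pics/side0.png")
a=cv2.resize(a[110:290,90:440],None,fx=2.2,fy=2.2,interpolation=3)
cv2.imwrite("pics/topc.png",a)
cv2.imwrite("pics/sidec.png",cv2.resize(b[110:384,110:370],None,fx=2.15,fy=2.15,interpolation=3))
E
```

```text
(no output)
```

View pics/topc.png

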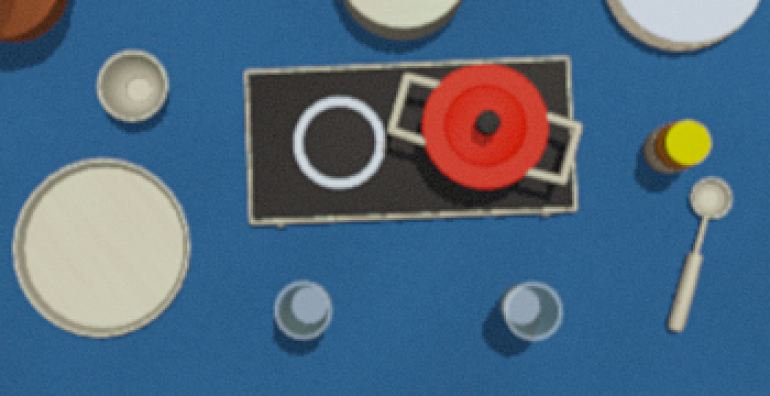

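View pics/sidec.png

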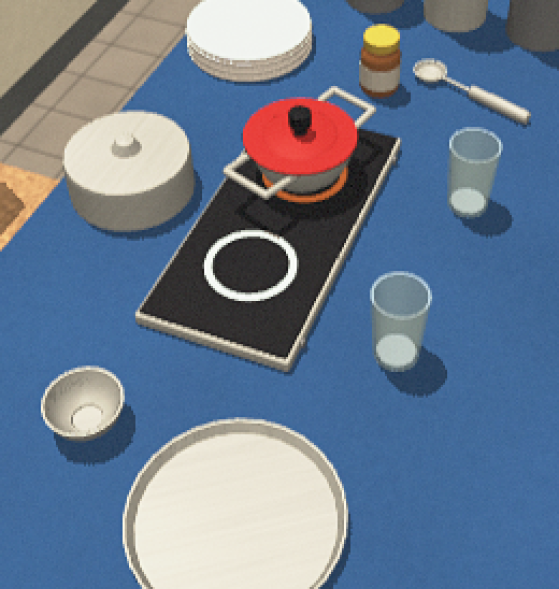

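The top view (2.2x crop) shows the thali at crop (102,248), the white ring at (340,143), the lid and knob at (487,125), and handles at about (405,105) and (568,152). In the side view the orange ring is under the kadai and the thali is nearest. I'll measure these next.

```bash
python3 - <<'E'
from h import *
a=cv2.imread("pics/top0.png");b=cv2.imread("pics/side0.png")
def ell(im,m,n,z,name):
    cs,_=cv2.findContours(m.astype(np.uint8),cv2.RETR_EXTERNAL,cv2.CHAIN_APPROX_NONE)
    c=max(cs,key=cv2.contourArea).reshape(-1,2)
    W=np.array([ray(n,p,z)[:2] for p in c]); h=cv2.convexHull(W.astype(np.float32)).reshape(-1,2)
    (cx,cy),r=cv2.minEnclosingCircle(h)
    A=np.c_[2*h,np.ones(len(h))];s=np.linalg.lstsq(A,(h**2).sum(1),rcond=None)[0]
    print(n,name,"fit",s[:2].round(4),"r",np.sqrt(s[2]+s[0]**2+s[1]**2).round(4),"mec",round(cx,4),round(cy,4),round(r,4))
for n,im in(("top",a),("side",b)):
    B,G,R=[im[:,:,i].astype(int) for i in range(3)]
    m=(R>140)&(G<90)&(B<90);ell(im,m,n,.088,"lid")
    for r in arm.trace(n,"serve_ring")[:1]: ell(im,r["region"],n,.022,"serve")
    for r in arm.trace(n,"thali")[:1]: ell(im,r["region"],n,.018,"thali")
    # white ring by colour
    x0,y0,x1,y1=(215,148,268,200) if n=="top" else (200,210,252,252)
    m=np.zeros(im.shape[:2],bool);m[y0:y1,x0:x1]=(np.minimum(np.minimum(R,G),B)>130)[y0:y1,x0:x1];ell(im,m,n,.022,"serve colour")
    m=np.zeros(im.shape[:2],bool);k=arm.trace(n,"warmer")[0]["bbox"]
    # knob: dark blob within lid
    lid=(R>140)&(G<90)&(B<90);cs,_=cv2.findContours(lid.astype(np.uint8),0,1);f=np.zeros(im.shape[:2],np.uint8);cv2.drawContours(f,[cv2.convexHull(max(cs,key=cv2.contourArea))],-1,1,-1)
    m=(f>0)&(R<70);ys,xs=np.nonzero(m);
    print(n,"knob",xs.min(),xs.max(),ys.min(),ys.max(),ray(n,(xs.mean(),ys.mean()),.116).round(4))
for n,pts,z in(("top",[(90+405/2.2,110+105/2.2),(90+570/2.2,110+152/2.2)],.08),("side",[(110+258/2.15,110+182/2.15),(110+348/2.15,110+100/2.15)],.08)):
    P=[ray(n,p,z) for p in pts];d=P[0]-P[1];print(n,"handles",np.round(P,3),np.hypot(*d[:2]),np.degrees(np.arctan2(-d[0],d[1])))
# warmer corners top
P=[ray("top",(90+u/2.2,110+v/2.2),.022)[:2].round(3) for u,v in((246,70),(569,57),(578,208),(251,222))];print(P)
E
```

```text
top lid fit [ 0.6385 -0.1923] r 0.0758 mec 0.6387 -0.1924 0.0764
top serve fit [ 0.63  -0.012] r 0.0583 mec 0.6297 -0.0125 0.0594
top thali fit [0.5042 0.2961] r 0.1129 mec 0.5043 0.2958 0.1146
top serve colour fit [ 0.6304 -0.0126] r 0.0587 mec 0.6303 -0.0126 0.0593
top knob 307 316 161 170 [ 0.6382 -0.192   0.116 ]
side lid fit [ 0.6414 -0.1914] r 0.0751 mec 0.6415 -0.1917 0.0766
side serve fit [ 0.6323 -0.0123] r 0.0557 mec 0.6326 -0.013 0.0578
side thali fit [0.5081 0.2937] r 0.112 mec 0.5071 0.296 0.115
side serve colour fit [ 0.6337 -0.0134] r 0.058 mec 0.6337 -0.0132 0.0594
side knob 244 254 159 172 [ 0.6397 -0.1894  0.116 ]
top handles [[ 0.666 -0.098  0.08 ]
 [ 0.604 -0.296  0.08 ]] 0.20767829313593605 -17.584436258874288
side handles [[ 0.657 -0.096  0.08 ]
 [ 0.611 -0.291  0.08 ]] 0.20055276161995486 -13.528167753790786
[array([0.726, 0.104]), array([ 0.731, -0.31 ]), array([ 0.537, -0.314]), array([0.53 , 0.101])]
```

Both cameras agree: lid (0.640,-0.192), serve ring (0.632,-0.0125) and thali (0.506,0.296). The rings come out 180 mm apart and the radii match the given sizes. Kadai yaw is about -16°. Next I move above the knob.

```bash
python3 -m jog '1 60 37 0 0 0 0;1 120 74 0 0 0 0;1 175 110 0 0 0 0;1 230 144 0 0 0 0;1 285 178 0 0 0 0;1 340 212 0 0 0 0;1 395 246 0 0 0 0;1 450 280 0 0 0 0;1 490 305 0 0 0 0;1 514 317 0 0 0 0;1 514 317 0 0 0 0;1 514 317 0 0 0 0' 40
python3 - <<'E'
from h import *
from scipy.spatial.transform import Rotation as Ro
s=arm.read_state();im=arm.read_camera("wrist");cv2.imwrite("pics/w1.png",im[:,:,::-1])
c=arm.get_calibration("wrist");f=192/np.tan(np.radians(c["vertical_fov"])/2)
T=np.eye(4);T[:3,:3]=Ro.from_quat(s["tool_rot"]).as_matrix();T[:3,3]=s["eef_pos"];M=T@np.array(c["tool_from_camera"])
for l,z in(("knob",.116),("lid",.089)):
  for r in arm.trace("wrist",l)[:1]:
    m=r["region"] ;R,G,B=[im[:,:,i].astype(int) for i in range(3)]
    red=(R>120)&(G<90)&(B<90)
    cs,_=cv2.findContours(red.astype(np.uint8),0,1);k=max(cs,key=cv2.contourArea);print(cv2.boundingRect(k),r["bbox"])
    W=[]
    for p in k.reshape(-1,2):
        d=M[:3,:3]@np.array([(p[0]-c["cx"])/f,(p[1]-c["cy"])/f,1]);W.append((M[:3,3]+d*(.089-M[2,3])/d[2])[:2])
    h=cv2.convexHull(np.array(W,np.float32)).reshape(-1,2);print(cv2.minEnclosingCircle(h))
E
```

```text
clock: 3.1
eef_pos: [0.6392, -0.1929, 0.2309]
tool_rot: [0.993, 0.121, -0.001, -0.0]
wrist_force: [-0.1, 0.0, -0.5]
grip_width: 0.0854
grasp_force: 0.0
(167, 87, 174, 168) [165.0, 89.2, 342.1, 256.0]
((0.6388335824012756, -0.19230252504348755), 0.07619668543338776)
(167, 87, 174, 168) [164.7, 85.8, 341.3, 251.0]
((0.6388335824012756, -0.19230252504348755), 0.07619668543338776)
```

View pics/w1.png

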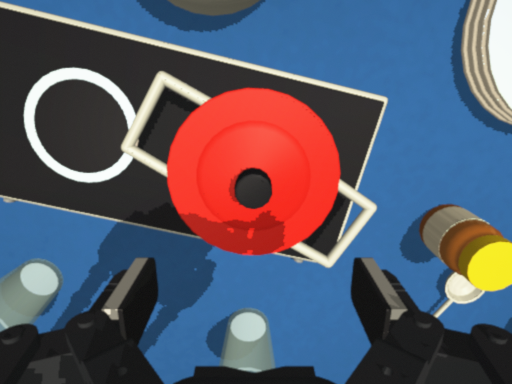

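The wrist view shows the knob at (253,188), centred between the fingers, and the lid fit gives (0.639,-0.192), within 1 mm of the TCP. I'll descend and grip.

```bash
python3 -m jog '1 0 0 -40 0 0 0;1 0 0 -80 0 0 0;1 0 0 -110 0 0 0;1 0 0 -125 0 0 0;1 0 0 -132 0 0 0;0 0 0 -132 0 0 0;0 0 0 -132 0 0 0;0 0 0 -132 0 0 0;0 0 0 -132 0 0 0;0 0 0 -132 0 0 0;0 0 0 -132 0 0 0' 40
```

```text
clock: 4.62
eef_pos: [0.6401, -0.1926, 0.1004]
tool_rot: [0.993, 0.121, 0.001, 0.0]
wrist_force: [-1.2, 1.5, 5.2]
grip_width: 0.0289
grasp_force: 39.4
```

```bash
python3 -m jog '0 0 0 10 0 0 0;0 0 0 25 0 0 0;0 0 0 45 0 0 0;0 0 0 65 0 0 0;0 0 0 80 0 0 0;0 0 0 85 0 0 0;0 0 0 85 0 0 0;0 0 0 85 0 0 0'
python3 - <<'E'
from h import *
im=arm.read_camera("side");cv2.imwrite("pics/s2.png",cv2.resize(im[100:384,110:370,::-1],None,fx=2,fy=2))
E
```

```text
clock: 5.62
eef_pos: [0.6393, -0.1926, 0.1833]
tool_rot: [0.993, 0.121, -0.001, -0.0]
wrist_force: [0.8, -0.6, -1.2]
grip_width: 0.0289
grasp_force: 39.6
```

View pics/s2.png

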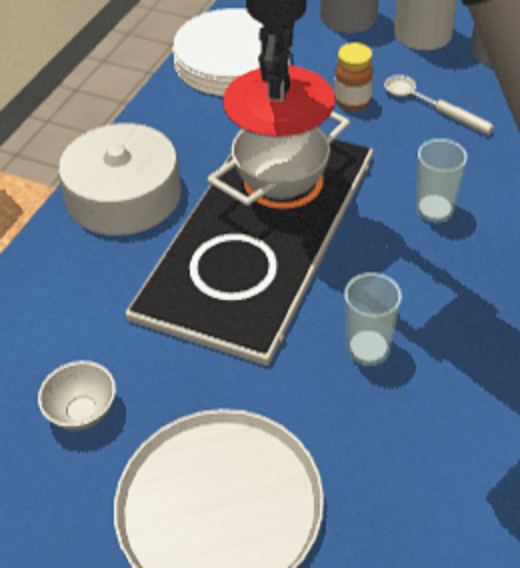

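The lid is held level above the kadai (278,100), and the kadai is still on the orange ring. Next I carry it to the thali.

```bash
python3 -m jog '0 -5 20 0 0 0 0;0 -16 60 0 0 0 0;0 -29 107 0 0 0 0;0 -42 155 0 0 0 0;0 -56 205 0 0 0 0;0 -69 255 0 0 0 0;0 -83 305 0 0 0 0;0 -97 355 0 0 0 0;0 -110 403 0 0 0 0;0 -121 445 0 0 0 0;0 -129 474 0 0 0 0;0 -133 489 0 0 0 0'
python3 -m jog '0 0 0 0 0 0 0;0 0 0 0 0 0 0'
python3 - <<'E'
from h import *
im=arm.read_camera("side");cv2.imwrite("pics/s3.png",cv2.resize(im[100:384,110:370,::-1],None,fx=2,fy=2))
E
```

```text
clock: 7.18
eef_pos: [0.5051, 0.2982, 0.1842]
tool_rot: [0.993, 0.122, -0.0, -0.0]
wrist_force: [0.4, -0.7, -2.3]
grip_width: 0.0291
grasp_force: 39.7
clock: 7.42
eef_pos: [0.5069, 0.2953, 0.1843]
tool_rot: [0.993, 0.12, -0.0, 0.0]
wrist_force: [0.3, -0.1, -1.8]
grip_width: 0.0283
grasp_force: 39.7
```

View pics/s3.png

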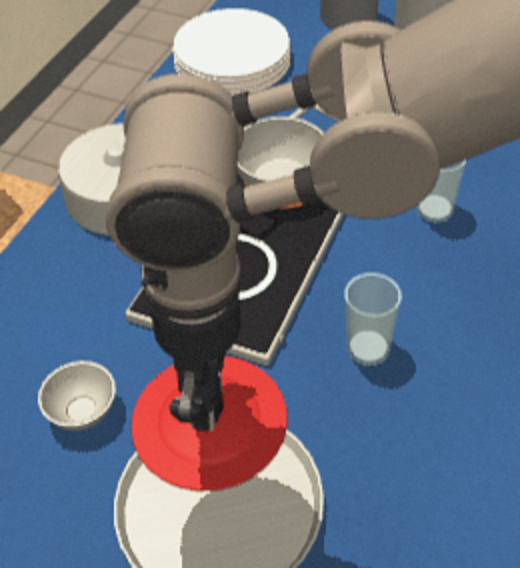

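The lid is level above the thali. I'll lower it gently, expecting contact about 156 mm down.

```bash
python3 -m jog '0 0 0 -20 0 0 0;0 0 0 -50 0 0 0;0 0 0 -80 0 0 0;0 0 0 -110 0 0 0;0 0 0 -130 0 0 0;0 0 0 -142 0 0 0;0 0 0 -148 0 0 0;0 0 0 -151 0 0 0;0 0 0 -153 0 0 0;0 0 0 -153 0 0 0'
python3 -m jog '0 0 0 -1 0 0 0;0 0 0 -2 0 0 0;0 0 0 -2 0 0 0'
```

```text
clock: 8.72
eef_pos: [0.5069, 0.2964, 0.0317]
tool_rot: [0.993, 0.121, 0.0, -0.0]
wrist_force: [0.1, 0.9, -0.4]
grip_width: 0.0288
grasp_force: 39.7
clock: 9.1
eef_pos: [0.5067, 0.2963, 0.0293]
tool_rot: [0.993, 0.121, -0.0, 0.0]
wrist_force: [0.2, -0.7, -1.6]
grip_width: 0.0286
grasp_force: 39.7
```

```bash
python3 -m jog '0 0 0 -1 0 0 0;0 0 0 -2 0 0 0;0 0 0 -2 0 0 0'
```

```text
clock: 9.48
eef_pos: [0.5068, 0.2964, 0.0284]
tool_rot: [0.993, 0.121, 0.0, -0.0]
wrist_force: [-3.2, -1.4, 7.1]
grip_width: 0.0287
grasp_force: 40.7
```

Contact is at 7 N upward, so I'll open and retreat.

```bash
python3 -m jog '0.6 0 0 0 0 0 0;1 0 0 0 0 0 0;1 0 0 0 0 0 0;1 0 0 0 0 0 0;1 0 0 0 0 0 0;1 0 0 20 0 0 0;1 0 0 60 0 0 0;1 0 0 120 0 0 0;1 0 0 170 0 0 0;1 0 0 170 0 0 0'
python3 -m jog '0.35 10 -40 0 0 0 -5;0.35 30 -90 0 0 0 -12;0.35 45 -140 0 0 0 -20;0.35 60 -190 0 0 0 -28;0.35 60 -190 0 0 0 -30;0.35 60 -190 0 0 0 -30'
python3 - <<'E'
from h import *
im=arm.read_camera("side");cv2.imwrite("pics/s4.png",cv2.resize(im[100:384,110:370,::-1],None,fx=2,fy=2))
im=arm.read_camera("top");cv2.imwrite("pics/t4.png",cv2.resize(im[110:290,90:440,::-1],None,fx=2.2,fy=2.2))
B=im[:,:,::-1];R,G,Bl=[im[:,:,i].astype(int) for i in range(3)]
for n in("top","side"):
  im=arm.read_camera(n);R,G,Bl=[im[:,:,i].astype(int) for i in range(3)]
  m=(R>110)&(G<80)&(Bl<80)&(R>2*G);cs,_=cv2.findContours(m.astype(np.uint8),0,1);k=max(cs,key=cv2.contourArea).reshape(-1,2)
  print(n,cv2.minEnclosingCircle(np.array([ray(n,p,.017)[:2] for p in k],np.float32)))
E
```

```text
clock: 10.72
eef_pos: [0.5088, 0.2972, 0.2021]
tool_rot: [0.993, 0.121, 0.005, -0.001]
wrist_force: [0.1, 0.8, 0.2]
grip_width: 0.0854
grasp_force: 0.0
clock: 11.48
eef_pos: [0.5662, 0.1065, 0.1964]
tool_rot: [0.99, -0.14, -0.001, -0.0]
wrist_force: [-0.2, -0.2, -0.3]
grip_width: 0.0299
grasp_force: 0.0
top ((0.484943687915802, 0.2664315402507782), 0.06412190943956375)
side ((0.5056203007698059, 0.2908814549446106), 0.05549924075603485)
```

View pics/t4.png

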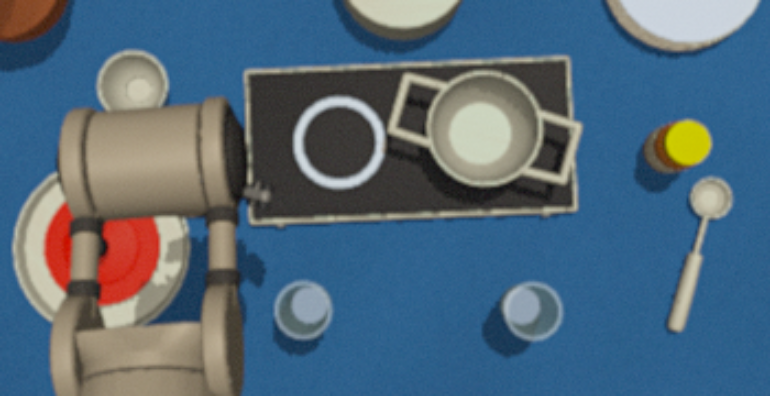

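The lid lies in the thali, centred at about (102,245), with the thali not moved. The kadai's handle bar on the left is at (403,105). I'll move above that handle and look with the wrist camera.

```bash
python3 -m jog '0.35 25 -45 0 0 0 0;0.35 50 -95 0 0 0 0;0.35 75 -145 0 0 0 0;0.35 95 -185 0 0 0 0;0.35 105 -195 0 0 0 0;0.35 105 -195 0 0 0 0;0.35 105 -195 0 0 0 0'
python3 - <<'E'
from h import *
from scipy.spatial.transform import Rotation as Ro
s=arm.read_state();im=arm.read_camera("wrist");cv2.imwrite("pics/w5.png",im[:,:,::-1])
c=arm.get_calibration("wrist");f=192/np.tan(np.radians(c["vertical_fov"])/2)
T=np.eye(4);T[:3,:3]=Ro.from_quat(s["tool_rot"]).as_matrix();T[:3,3]=s["eef_pos"];M=T@np.array(c["tool_from_camera"])
np.savez("w5.npz",M=M,f=f,cx=c["cx"],cy=c["cy"])
p=np.linalg.inv(M)@np.array([.671,-.089,.080,1]);print("pred handle px",c["cx"]+f*p[0]/p[2],c["cy"]+f*p[1]/p[2])
im=arm.read_camera("side")
R,G,Bl=[im[:,:,i].astype(int) for i in range(3)]
m=(R>110)&(G<80)&(Bl<80)&(R>2*G);cs,_=cv2.findContours(m.astype(np.uint8),0,1);k=max(cs,key=cv2.contourArea).reshape(-1,2)
print(cv2.minEnclosingCircle(np.array([ray("side",p,.017)[:2] for p in k],np.float32)))
E
```

```text
clock: 12.55
eef_pos: [0.6714, -0.0873, 0.1972]
tool_rot: [0.99, -0.14, -0.0, -0.0]
wrist_force: [0.2, -0.3, -0.1]
grip_width: 0.0299
grasp_force: 0.0
pred handle px 256.0533261892498 186.21959501369724
((0.5081281065940857, 0.2932364344596863), 0.05210056155920029)
```

View pics/w5.png

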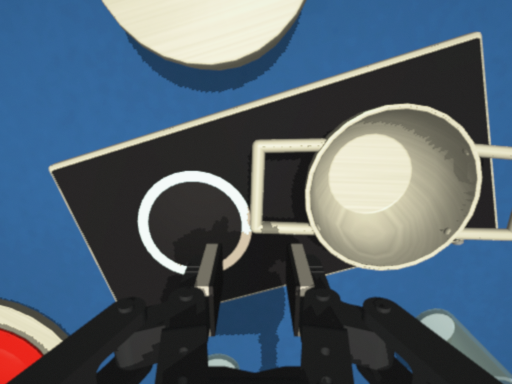

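The handle bar is at (257,186), spot on the prediction, with the gap to the rim clear on the right. I'll descend and grip.

```bash
python3 -m jog '0.35 0 -1 -40 0 0 0;0.35 0 -1 -80 0 0 0;0.35 0 -1 -105 0 0 0;0.35 0 -1 -120 0 0 0;0.35 0 -1 -130 0 0 0;0.35 0 -1 -135 0 0 0;0.35 0 -1 -135 0 0 0;0 0 -1 -135 0 0 0;0 0 -1 -135 0 0 0;0 0 -1 -135 0 0 0;0 0 -1 -135 0 0 0' 40
```

```text
clock: 14.02
eef_pos: [0.6719, -0.0896, 0.0628]
tool_rot: [0.99, -0.14, 0.0, -0.0]
wrist_force: [-1.2, 1.7, 3.8]
grip_width: 0.0084
grasp_force: 38.9
```

```bash
python3 -m jog '0 0 8 0 0 0 0;0 -1 24 0 0 0 0;0 -2 44 0 0 0 0;0 -3 66 0 0 0 0;0 -4 88 0 0 0 0;0 -5 110 0 0 0 0;0 -5 132 0 0 0 0;0 -6 152 0 0 0 0;0 -7 168 0 0 0 0;0 -7 177 0 0 0 0;0 -7 180 0 0 0 0;0 -7 180 0 0 0 0'
python3 - <<'E'
from h import *
im=arm.read_camera("top");cv2.imwrite("pics/t6.png",cv2.resize(im[110:290,90:440,::-1],None,fx=2.2,fy=2.2))
im=arm.read_camera("side");cv2.imwrite("pics/s6.png",cv2.resize(im[100:384,110:370,::-1],None,fx=2,fy=2))
E
```

```text
clock: 15.52
eef_pos: [0.6649, 0.0904, 0.0625]
tool_rot: [0.99, -0.141, 0.0, -0.0]
wrist_force: [0.2, -0.9, 3.0]
grip_width: 0.0083
grasp_force: 39.2
```

View pics/s6.png

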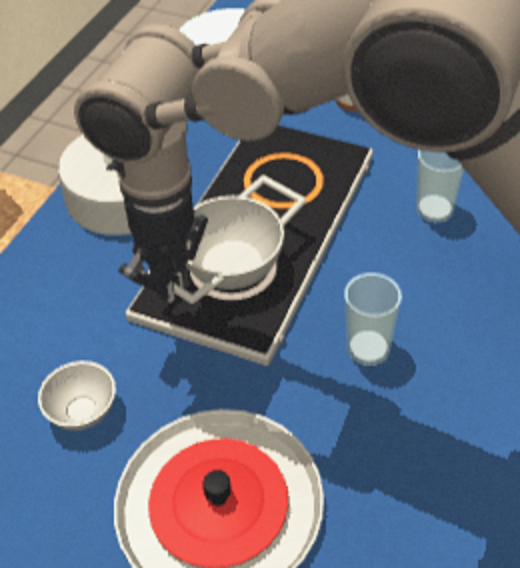

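The kadai stands at (235,250) on the white ring, and the lid is flat in the thali with its knob up. I'll release, rise, and verify.

```bash
python3 -m jog '0.35 0 0 0 0 0 0;0.35 0 0 0 0 0 0;0.35 0 0 0 0 0 0;0.35 0 0 10 0 0 0;0.35 0 0 30 0 0 0;0.35 0 0 70 0 0 0;0.35 0 0 120 0 0 0;0.35 0 0 170 0 0 0;0.35 -40 10 200 0 0 0;0.35 -90 10 200 0 0 0;0.35 -140 10 200 0 0 0;0.35 -190 10 200 0 0 0'
python3 -m jog '0.35 -20 -50 0 0 0 0;0.35 -40 -110 0 0 0 0;0.35 -60 -170 0 0 0 0;0.35 -60 -230 0 0 0 0;0.35 -60 -280 0 0 0 0;0.35 -60 -320 0 0 0 0;0.35 -60 -320 0 0 0 0;0.35 -60 -320 0 0 0 0'
python3 - <<'E'
from h import *
a=arm.read_camera("top")
r=arm.trace("top","kadai")[:1]
b=arm.read_camera("side")
for n in("top","side"):
    for l in("kadai","lid"):
        for r in arm.trace(n,l)[:1]:
            m=r["region"].astype(np.uint8)
            if l=="kadai": m=cv2.morphologyEx(m,cv2.MORPH_OPEN,cv2.getStructuringElement(2,(13,13)))
            cs,_=cv2.findContours(m,0,1);k=max(cs,key=cv2.contourArea).reshape(-1,2)
            print(n,l,r["confidence"],cv2.minEnclosingCircle(np.array([ray(n,p,.084 if l=="kadai" else .016)[:2] for p in k],np.float32)))
A=cv2.resize(a[110:290,90:440,::-1],None,fx=2.2,fy=2.2)
cv2.imwrite("pics/t7.png",A)
E
```

```text
clock: 17.12
eef_pos: [0.4731, 0.1003, 0.2632]
tool_rot: [0.99, -0.14, 0.001, -0.0]
wrist_force: [1.5, 0.2, 0.1]
grip_width: 0.0295
grasp_force: 0.0
clock: 18.12
eef_pos: [0.4146, -0.2191, 0.2626]
tool_rot: [0.99, -0.141, 0.0, -0.0]
wrist_force: [-0.5, 0.2, -0.3]
grip_width: 0.03
grasp_force: 0.0
top kadai 0.83 ((0.6300877928733826, -0.012057126499712467), 0.0714414119720459)
top lid 0.59 ((0.503955602645874, 0.29674968123435974), 0.076583132147789)
side kadai 0.89 ((0.6279300451278687, -0.0022353390231728554), 0.08232268691062927)
side lid 0.93 ((0.5089242458343506, 0.2980611026287079), 0.07695049792528152)
```

View pics/t7.png

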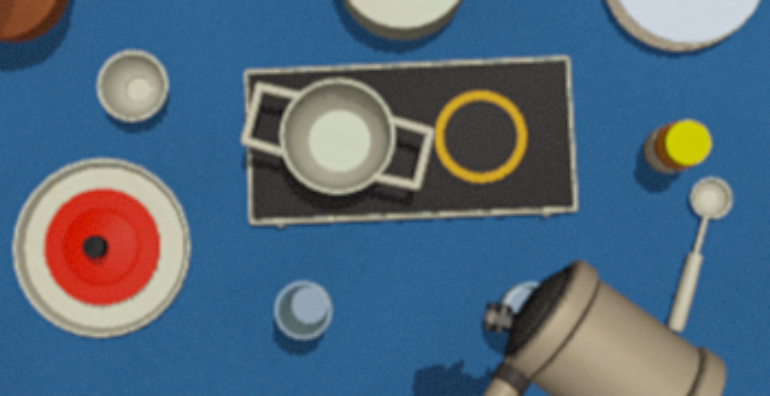

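The top view puts the kadai rim at (0.630,-0.012), on the ring centre. The lid is centred in the thali and the arm is clear of everything.

```bash
python3 -c "
from plant import arm
print(arm.sign_off())"
```

```text
the job is handed in; nothing more can be done
None
```

The lid lies flat, knob up, in the thali, and the kadai stands released on the white ring, about 1 mm off centre by the top camera; I handed the job in at about 18 s, and no verdict was returned.

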